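# Line up the candles by height on the tray

### The job

Set the four candles upright in the four dishes of the wooden candle tray, one in each dish, in order of height: the tallest in the dish nearest the amber bottle, stepping down to the shortest at the other end beside the night light. Set each one down, do not drop it or knock any over, and leave the bottle and the night light where they stand.

Things in the scene. Friction and masses are not known exactly. Their poses are not given: they have to be found in the camera images.
- candle_75: the shortest of four ivory LED pillar candles (loose, about 120 g, may vary by a third): a plain upright cylinder 52 mm in diameter and 75 mm high with a shallow hollow and a black wick in its flat top, standing on the table at the start. Origin: centre of its underside; z up along the candle.
- candle_100: the second shortest of four ivory LED pillar candles (loose, about 160 g, may vary by a third): a plain upright cylinder 52 mm in diameter and 100 mm high with a shallow hollow and a black wick in its flat top, standing on the table at the start. Origin: centre of its underside; z up along the candle.
- candle_125: the second tallest of four ivory LED pillar candles (loose, about 200 g, may vary by a third): a plain upright cylinder 52 mm in diameter and 125 mm high with a shallow hollow and a black wick in its flat top, standing on the table at the start. Origin: centre of its underside; z up along the candle.
- candle_150: the tallest of four ivory LED pillar candles (loose, about 240 g, may vary by a third): a plain upright cylinder 52 mm in diameter and 150 mm high with a shallow hollow and a black wick in its flat top, standing on the table at the start. Origin: centre of its underside; z up along the candle.
- dish_1: round black iron dish at one end of the row, fixed on the wooden tray: 75 mm across, 7 mm high, flat inner floor 67 mm across, 3 mm above its origin, low rim around it. Origin: centre of its underside, on the tray top 12 mm above the table; y along the row from dish_1 to dish_4 (78 mm apart, straight), x across it, z up. Tray: fixed dark board 336 x 96 x 12 mm.
- dish_2: round black iron dish next to dish_1, fixed on the wooden tray: 75 mm across, 7 mm high, flat inner floor 67 mm across, 3 mm above its origin, low rim around it. Origin: centre of its underside, on the tray top 12 mm above the table; y along the row from dish_1 to dish_4 (78 mm apart, straight), x across it, z up.
- dish_3: round black iron dish next to dish_4, fixed on the wooden tray: 75 mm across, 7 mm high, flat inner floor 67 mm across, 3 mm above its origin, low rim around it. Origin: centre of its underside, on the tray top 12 mm above the table; y along the row from dish_1 to dish_4 (78 mm apart, straight), x across it, z up.
- dish_4: round black iron dish at the other end of the row, fixed on the wooden tray: 75 mm across, 7 mm high, flat inner floor 67 mm across, 3 mm above its origin, low rim around it. Origin: centre of its underside, on the tray top 12 mm above the table; y along the row from dish_1 to dish_4 (78 mm apart, straight), x across it, z up.
- bottle: amber glass bottle with a dark wooden stopper, 66 mm in diameter, 108 mm high, loose; it stands on the table just beyond one end of the tray (either end), about 100 mm from the centre of the nearest dish. It shows where the tallest candle goes; not to be moved. Origin: centre of its underside.
- night_light: white ball-shaped night light on a small foot, 62 mm in diameter, 73 mm high, loose; it stands on the table just beyond the other end of the tray. Not to be moved. Origin: centre of its underside.
Not all that is in view belongs to the job. Leave any purple look-alike of the candle_75 alone.

How it is judged:
At the end, for the whole second after the job is handed in: Each candle upright (0.06 rad), at rest and released on the floor of its dish (within 12 mm of its centre, underside 0 to 7 mm over its origin): 150 mm in the end dish by the bottle, then 125, 100, 75 along the row; bottle and night light upright within 25 mm of their start (((horizontal distance between bottle and dish_4 below 0.18 m and horizontal distance between candle_150 and dish_4 below 0.012 m and z of candle_150 in the frame of dish_4 between 0 and 0.007 m and horizontal distance between candle_125 and dish_3 below 0.012 m and z of candle_125 in the frame of dish_3 between 0 and 0.007 m and horizontal distance between candle_100 and dish_2 below 0.012 m and z of candle_100 in the frame of dish_2 between 0 and 0.007 m and horizontal distance between candle_75 and dish_1 below 0.012 m and z of candle_75 in the frame of dish_1 between 0 and 0.007 m) or (horizontal distance between bottle and dish_1 below 0.18 m and horizontal distance between candle_150 and dish_1 below 0.012 m and z of candle_150 in the frame of dish_1 between 0 and 0.007 m and horizontal distance between candle_125 and dish_2 below 0.012 m and z of candle_125 in the frame of dish_2 between 0 and 0.007 m and horizontal distance between candle_100 and dish_3 below 0.012 m and z of candle_100 in the frame of dish_3 between 0 and 0.007 m and horizontal distance between candle_75 and dish_4 below 0.012 m and z of candle_75 in the frame of dish_4 between 0 and 0.007 m)) and angle between each of candle_75, candle_100, candle_125, candle_150's own z axis and vertical below 0.06 rad and linear speed of each of candle_75, candle_100, candle_125, candle_150 below 0.02 m/s and contact force between each of candle_75, candle_100, candle_125, candle_150 and the fingers below 0.1 N and distance of each of bottle, night_light from where it was at the start of the episode below 0.025 m and angle between each of bottle, night_light's own z axis and vertical below 0.1 rad); the robot touches nothing.
It fails at once if a candle is knocked over (tilted more than 0.7 rad) (angle between any of candle_75, candle_100, candle_125, candle_150's own z axis and vertical above 0.7 rad).
It fails at once if a candle is dropped (falls free, touching nothing, faster than 0.6 m/s) ((linear speed of candle_75 above 0.6 m/s and contact force between candle_75 and anything else below 0.05 N) or (linear speed of candle_100 above 0.6 m/s and contact force between candle_100 and anything else below 0.05 N) or (linear speed of candle_125 above 0.6 m/s and contact force between candle_125 and anything else below 0.05 N) or (linear speed of candle_150 above 0.6 m/s and contact force between candle_150 and anything else below 0.05 N)).
It fails at once if the bottle or the night light is displaced by more than 25 mm or knocked over (distance of any of bottle, night_light from where it was at the start of the episode above 0.025 m or angle between any of bottle, night_light's own z axis and vertical above 0.5 rad).
It also fails if it takes over 96 s, if anything falls off the work surface, if the arm or the gripper's body presses on something with over 40 N, if the wrist force passes 120 N, or if a joint passes its speed limit or range.

### The arm

A 6-joint arm with a two-finger parallel gripper is mounted at the origin on the work surface. World frame = base frame: x ahead of the robot, y to its left, z up, the work surface at z = 0. Lengths are in m, angles in rad, forces in N, time in s.
With the tool pointing down it reaches from about 0.35 to 0.775 m from the base axis. Payload 7.3 kg.
Tool frame: the origin (TCP) lies midway between the tips of the shut fingers; the grasp point (between the pads) lies 19 mm behind it; z points along the fingers, y is the line along which they close (so a half turn about z gives the same grasp; the last joint's range is limited). The gripper opens to 92 mm and grips with 3 to 60 N. Pads are 19 mm wide; open, the fingers measure 130 mm over their backs; the gripper's body (75 mm by 190 mm) begins 47 mm behind the grasp point.
Start: joints at [1.012, 0.342, 1.524, -0, 1.275, -0.146], TCP at [0.211, 0.481, 0.227] pointing down, gripper open.
Joint ranges: [-2.53, 2.53], [-0.77, 2.02], [0.04, 2.7], [-1, 4.14], [0.28, 2.66], [-3.11, 3.11]. Speed limits (rad/s): [2.57, 2.57, 3.14, 3.14, 3.14, 3.14].

### API

Orientations are given as [roll, pitch, yaw] about the fixed x, y, z axes, in that order (R = Rz(yaw) Ry(pitch) Rx(roll)).
In Python, from cell import robot, read_camera, camera_params, nets gives the robot as it stands. The module is installed in compiled form; this text tells all that it offers.
- The arm moves only by the tool step_arm, never from a script. Its argument "steps" is a list of rows, each an object of numbers: "x", "y", "z": the shift along the tool's x, y, z as a fraction of full scale; "rx", "ry", "rz": the turn, a rotation vector about the tool's x, y, z as a fraction of full scale; "claw": the opening, from -1 (shut) to 1 (fully open). In form: [{"x": .., "y": .., "z": .., "rx": .., "ry": .., "rz": .., "claw": ..}, ...]. A call has 1 to 12 rows; each row is the pose to reach, as a shift and turn from the pose commanded when the call began, along the tool's axes at that moment; what a row does not reach only later rows make up. Full scale, the value 1, is 750 mm for a shift and pi/4 rad for a turn. A row lasts 1/12 s, in which the tool goes at most 41.7 mm and 7.16 degrees, less where a joint would pass 70% of its speed; a pose out of reach is approached as far as the arm can. A call with a number of a shift or a turn outside -1 to 1 is refused whole. A call with a gripper value outside its range is refused whole. The fingers move at their own pace and stop on an object; "squeeze" is the grip in N (left out, the last holds). Time passes only in rows, so rows that repeat a pose let the fingers close. It gives the time, the measured TCP pose, the force, the opening and the grip force at its end, in the units of the state.
- robot.observe(): the state, without advancing time (a new reading comes with each control period).
- read_camera(name): name is "scene" or "side" or "wrist"; returns (picture, depth): 384x512x3 uint8, blue, green, red; 384x512 float32, m along the optical axis (not along the pixel's ray), 0 where there is no reading.
- camera_params(name): a dict with "fx", "fy", "cx", "cy" (pixels), "R" (3x3) and "t" (3): a world point X has camera coordinates R X + t; the wrist camera has in their place "hand_eye" (4x4, takes a point from camera to tool coordinates, whose origin is the TCP and whose axes are the flange's). Camera axes: x right, y down, z forward; pixel columns grow to the right and rows downward; lengths in m; the calibration is good to about 2 mm. The wrist camera is an equidistant fisheye: a pixel r from the principal point sees the ray r / f radians off the axis. A picture is of the moment at which its call begins: read the wrist's pose just before it. camera_params takes no time and is no camera call.
- robot.hand_in(): hands the job in; it is judged then, once.
Trained networks look in the newest picture that a camera, given by its name, has taken for a name from the list of things; names that differ only in an ending like _2 or _b are one class to them, and where a whole thing is asked for, a point or a joint stands for the part that bears it (a point fixed in the world has none). Each returns a list of dicts, best first, with "conf" (0 to 1); they miss things now and then, are a little off and sometimes report something else, mostly with a low value. They report only what shows in the picture. A call takes as long as a camera call. They do not tell look-alikes from the thing itself.
- nets.masks_of(camera, query): "region" (384x512 bool, what is visible of it) and "box" ([left, top, right, bottom] in pixels, round what is visible of it).
- nets.landmark_of(camera, query): "pixel" ([row, column] in pixels: a listed point, or the origin of a listed thing).
The state is a dict: "time": time; "qpos": joint angles; "qvel": joint speeds; "joint_efforts": joint torques, N m; "tool_pos": TCP position; "tool_rot": TCP orientation; "contact_force": force on the tool from outside, world axes, zero at the start; "torque": the same for the moment, N m; "opening": finger opening in m; "grip_force": force on a finger pad.
Only numpy, scipy, OpenCV 4.12 (cv2) and the standard library are available. Lean on these libraries where they do the work, as an engineer would, in place of code of your own. Each camera call takes 0.05 s, during which the arm holds its last target. There are 200 camera calls.

## Working session

There is one attempt and no reset: what is moved stays moved. The work goes in short steps, Python scripts to look and compute and a tool call to move; the robot and the scene stay as the last step left them, time stands still between calls to the robot, and variables do not carry over. Pictures are saved under pics/ and viewed, at most 14 in all, crops included, and the job is handed in when it is done.

Besides the shell and the picture viewer there is one more tool, called after "Request:" in YAML: its name, and indented under it one key for each argument. step_arm: Moves the arm, as the interface text tells. Its arguments: {"type":"object","properties":{"steps":{"type":"array","items":{"type":"object","properties":{"x":{"type":"number","minimum":-1,"maximum":1},"y":{"type":"number","minimum":-1,"maximum":1},"z":{"type":"number","minimum":-1,"maximum":1},"rx":{"type":"number","minimum":-1,"maximum":1},"ry":{"type":"number","minimum":-1,"maximum":1},"rz":{"type":"number","minimum":-1,"maximum":1},"claw":{"type":"number"}}}},"squeeze":{"type":"number"}},"required":["steps"]}

```bash
mkdir -p pics; python3 - <<'E'
from cell import robot, read_camera, camera_params
import cv2, numpy as np
s=robot.observe(); print({k:np.round(v,3) for k,v in s.items()})
ims=[]
for n in("scene","side"):
    im,d=read_camera(n); cv2.imwrite(f"pics/{n}0.png",im); np.savez(f"{n}0.npz",im=im,d=d)
    p=camera_params(n); print(n,p)
print(camera_params("wrist"))
E
```

```text
{'time': np.float64(0.0), 'qpos': array([ 1.012,  0.343,  1.525,  0.   ,  1.275, -0.146]), 'qvel': array([ 0.001,  0.   , -0.001,  0.002,  0.001, -0.   ]), 'joint_efforts': array([-2.0000e-03, -4.3124e+01, -2.4422e+01,  7.2000e-02,  5.6000e-02,
       -0.0000e+00]), 'tool_pos': array([0.21 , 0.481, 0.226]), 'tool_rot': array([-3.14 , -0.   ,  2.729]), 'contact_force': array([0.131, 0.075, 0.554]), 'torque': array([ 0.009, -0.061,  0.024]), 'grip_force': np.float64(0.0), 'opening': np.float64(0.092)}
scene {'fx': 400.9911938421878, 'fy': 400.9911938421878, 'cx': 252.1431755425619, 'cy': 184.7958463117352, 'R': array([[-0.43004018,  0.9026694 ,  0.01591853],
       [ 0.49658009,  0.25122722, -0.83083879],
       [-0.75397192, -0.34938924, -0.55628545]]), 't': array([ 0.18705182, -0.24234264,  1.26831911])}
side {'fx': 391.9135887849194, 'fy': 391.9135887849194, 'cx': 254.57667160000375, 'cy': 199.23777313664772, 'R': array([[-0.9526774 , -0.30394115,  0.0050537 ],
       [-0.22617535,  0.69762353, -0.67982801],
       [ 0.20310213, -0.64879981, -0.73335417]]), 't': array([0.49470496, 0.14655452, 0.7282187 ])}
{'fx': 297.3186396354542, 'fy': 297.3186396354542, 'cx': 254.2326282443334, 'cy': 193.38885881050487, 'hand_eye': array([[ 1.74840662e-04, -9.69164081e-01, -2.46416222e-01,
         6.51169440e-02],
       [ 9.99999459e-01, -8.31762276e-05,  1.03666868e-03,
        -1.07637195e-03],
       [-1.02519802e-03, -2.46416270e-01,  9.69163542e-01,
        -1.57086005e-01],
       [ 0.00000000e+00,  0.00000000e+00,  0.00000000e+00,
         1.00000000e+00]])}
```

View pics/scene0.png

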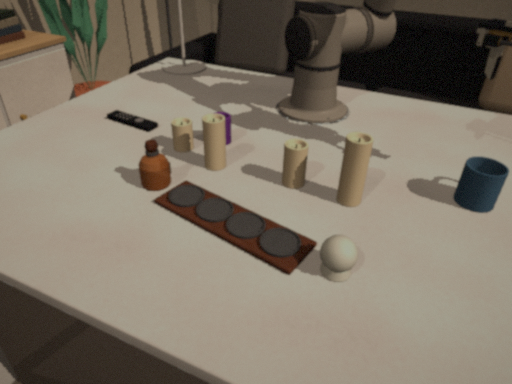

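View pics/side0.png

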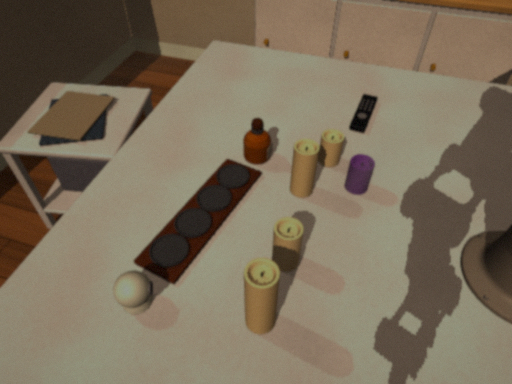

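The scene picture shows four ivory candles at (182,135), (214,142), (294,163) and (354,170). The purple look-alike is at (224,128). The bottle (155,165) stands at the tray's far-left end and the night light (339,256) at its right end. Next I measure positions and heights from both views.

```bash
cat > h.py <<'E'
import numpy as np, cv2
from scipy.optimize import least_squares
from cell import robot, read_camera, camera_params, nets
def cloud(n,d):
    p=camera_params(n); v,u=np.mgrid[:384,:512]
    c=np.dstack([(u-p["cx"])/p["fx"]*d,(v-p["cy"])/p["fy"]*d,d])
    X=(c-p["t"])@p["R"]; X[d<=0]=np.nan; return X
def circ(P,r=.026):
    f=lambda c:np.hypot(P[:,0]-c[0],P[:,1]-c[1])-r
    s=least_squares(f,np.median(P,0)[:2],loss="soft_l1",f_scale=.002)
    return s.x,np.median(abs(s.fun))
E
python3 - <<'E'
from h import *
for n in("scene","side"):
    im,d=read_camera(n); X=cloud(n,d)
    print(n,"table z",np.nanmedian(X[...,2][(abs(X[...,0]-.5)<.3)&(abs(X[...,1])<.4)]))
    for q in("candle_75","dish_1","bottle","night_light"):
        for m in nets.masks_of(n,q):
            if m["conf"]<.3: continue
            k=cv2.erode(m["region"].astype(np.uint8),np.ones((3,3)))>0
            P=X[k]; P=P[~np.isnan(P[:,0])]
            if len(P)<20: continue
            top=np.percentile(P[:,2],97)
            o=[]
            if q!="dish_1":
                r={"candle_75":.026,"bottle":.033,"night_light":.031}[q]
                S=P[(P[:,2]>.02)&(P[:,2]<top-.012)] if q=="candle_75" else P[(P[:,2]>.02)&(P[:,2]<.06)]
                if len(S)>10: o=circ(S,r)
            print(q,round(m["conf"],2),np.round(m["box"]),"top",top.round(4),"mean",P.mean(0).round(4),"mid",((P.min(0)+P.max(0))/2).round(4),"circ",o,"bgr",im[k].mean(0).round())
E
```

```text
scene table z 0.0002479875522682215
candle_75 0.84 [339. 131. 373. 209.] top 0.1488 mean [0.4547 0.2312 0.0884] mid [0.4406 0.2295 0.0771] circ (array([0.43566873, 0.22884654]), np.float64(0.0006793693297652559)) bgr [ 81. 109. 127.]
candle_75 0.76 [173. 118. 192. 152.] top 0.0747 mean [ 0.413  -0.2041  0.0459] mid [ 0.404  -0.2103  0.04  ] circ (array([ 0.43696909, -0.18619881]), np.float64(0.004412014643349593)) bgr [ 81. 109. 125.]
candle_75 0.74 [225. 210. 267. 238.] top 0.0191 mean [0.6266 0.0777 0.0154] mid [0.6272 0.0781 0.0169] circ [] bgr [52. 57. 62.]
candle_75 0.7 [202. 117. 225. 171.] top 0.1244 mean [ 0.4555 -0.0872  0.0734] mid [ 0.4442 -0.0936  0.0643] circ (array([ 0.47987898, -0.07267766]), np.float64(0.004290086042683928)) bgr [ 91. 122. 141.]
candle_75 0.56 [221. 111. 232. 144.] top 0.0753 mean [ 0.3264 -0.122   0.0465] mid [ 0.3204 -0.1304  0.0416] circ (array([ 0.32522699, -0.14462365]), np.float64(0.0007152256307350578)) bgr [81. 41. 81.]
dish_1 0.83 [260. 226. 302. 258.] top 0.0189 mean [0.6407 0.154  0.0153] mid [0.6422 0.1542 0.0166] circ [] bgr [52. 57. 62.]
[... 1923 characters left out ...]
48  0.017 ] circ [] bgr [32. 35. 40.]
dish_1 0.75 [152. 232. 192. 273.] top 0.0189 mean [0.6433 0.1533 0.0156] mid [0.6421 0.1534 0.0171] circ [] bgr [31. 35. 39.]
dish_1 0.72 [198. 184. 229. 213.] top 0.0181 mean [ 6.128e-01 -2.000e-04  1.530e-02] mid [0.6128 0.001  0.0169] circ [] bgr [32. 35. 40.]
bottle 0.63 [244. 119. 272. 165.] top 0.1063 mean [ 0.563  -0.1558  0.0551] mid [ 0.5646 -0.1625  0.057 ] circ (array([ 0.57010758, -0.17635564]), np.float64(0.0009562782195598578)) bgr [ 7. 34. 77.]
night_light 0.94 [110. 271. 153. 312.] top 0.0729 mean [0.6426 0.2689 0.0541] mid [0.6473 0.2646 0.0408] circ (array([0.61208375, 0.29138862]), np.float64(0.006371559339562393)) bgr [ 92. 116. 124.]
```

```bash
cat >> h.py <<'E'
YAW=1.3766
def go(x,y,z,yaw=YAW):
    from scipy.spatial.transform import Rotation as Ro
    s=robot.observe(); R=Ro.from_euler("xyz",s["tool_rot"])
    d=R.inv().apply(np.array([x,y,z])-s["tool_pos"])
    w=(R.inv()*Ro.from_euler("xyz",[np.pi,0,yaw])).as_rotvec()
    print("pose",s["tool_pos"].round(4),s["tool_rot"].round(3),"t",round(float(s["time"]),2),"shift",(d/.75).round(4),"rows>=",int(np.ceil(max(np.linalg.norm(d)/.0417,np.linalg.norm(w)/.125))),"turn",(w/(np.pi/4)).round(4))
E
python3 - <<'E'
from h import *
C={n:cloud(n,np.load(n+"0.npz")["d"]) for n in("scene","side")}
for nm,c,h in(("150",(.4366,.228),.15),("125",(.442,-.097),.125),("100",(.428,.097),.1),("75",(.402,-.213),.075)):
    for n in list(C)+["both"]:
        P=np.vstack([C[k].reshape(-1,3) for k in (C if n=="both" else [n])])
        r=np.hypot(P[:,0]-c[0],P[:,1]-c[1])
        S=P[(r<.034)&(r>.015)&(P[:,2]>.015)&(P[:,2]<h-.01)]
        f=least_squares(lambda q:np.hypot(S[:,0]-q[0],S[:,1]-q[1])-.026,c,loss="soft_l1",f_scale=.001)
        T=P[(r<.024)&(P[:,2]>.02)]
        print(nm,n,len(S),f.x.round(4),np.median(abs(f.fun)).round(4),"top",np.percentile(T[:,2],90).round(4))
go(.437,.228,.226)
E
```

```text
150 scene 1401 [0.4357 0.2287] 0.0006 top 0.1499
150 side 1238 [0.4375 0.2268] 0.0003 top 0.1506
150 both 2639 [0.4365 0.2272] 0.0008 top 0.1504
125 scene 862 [ 0.4397 -0.0967] 0.0007 top 0.1237
125 side 847 [ 0.4419 -0.0982] 0.0005 top 0.1253
125 both 1709 [ 0.4408 -0.0978] 0.001 top 0.1246
100 scene 695 [0.4257 0.0986] 0.0007 top 0.0991
100 side 691 [0.4277 0.0968] 0.0004 top 0.1002
100 both 1386 [0.4268 0.0972] 0.0009 top 0.0999
75 scene 374 [ 0.3994 -0.2139] 0.0008 top 0.0741
75 side 373 [ 0.4018 -0.2156] 0.0006 top 0.0749
75 both 747 [ 0.4006 -0.2151] 0.0011 top 0.0745
pose [0.2106 0.4809 0.2268] [3.141 0.    2.729] t 0.6 shift [-0.4118 -0.1878  0.001 ] rows>= 11 turn [ 2.0000e-04 -1.0000e-04  1.7216e+00]
```

Candidates for candle_75, in scene pixels: ivory at (182,135), height 75 mm, and purple at (224,128), also 75 mm. The ivory one fits the description. I'll confirm with a crop and start moving.

```bash
python3 -c "
import cv2;im=cv2.imread('pics/scene0.png')[100:200,160:300];cv2.imwrite('pics/crop0.png',cv2.resize(im,None,fx=4,fy=4,interpolation=2))"
```

```text
(no output)
```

View pics/crop0.png

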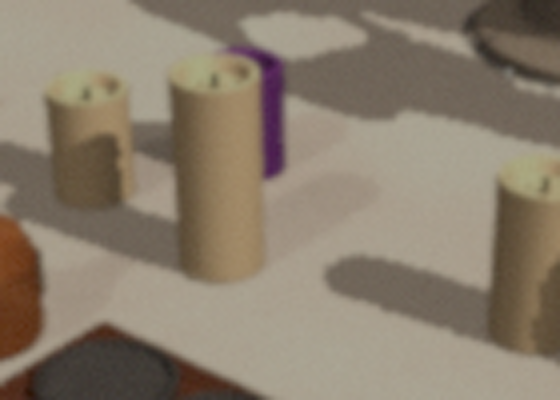

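Request:
step_arm:
  steps:
    - {"x":-0.2,"y":-0.09,"z":0,"rz":0.9,"claw":1}
    - {"x":-0.2,"y":-0.09,"z":0,"rz":0.9,"claw":1}
    - {"x":-0.2,"y":-0.09,"z":0,"rz":0.9,"claw":1}
    - {"x":-0.2,"y":-0.09,"z":0,"rz":0.9,"claw":1}
    - {"x":-0.2,"y":-0.09,"z":0,"rz":0.9,"claw":1}
    - {"x":-0.2,"y":-0.09,"z":0,"rz":0.9,"claw":1}
    - {"x":-0.2,"y":-0.09,"z":0,"rz":0.9,"claw":1}
    - {"x":-0.2,"y":-0.09,"z":0,"rz":0.9,"claw":1}

```text
$.steps[0]: bad value
```

```bash
python3 -c "
from h import *
go(.4365,.2272,.226)"
```

```text
pose [0.2106 0.4809 0.2268] [3.141 0.    2.729] t 0.6 shift [-0.4116 -0.1891  0.001 ] rows>= 11 turn [ 2.0000e-04 -1.0000e-04  1.7216e+00]
```

The crop confirms it: the ivory 75 mm candle is at the left, and the purple one is behind candle_125. The move was refused, so I'll resend it with every field filled.

Request:
step_arm:
  steps:
    - {"x":-0.2,"y":-0.09,"z":0.0,"rx":0.0,"ry":0.0,"rz":0.9,"claw":1.0}
    - {"x":-0.2,"y":-0.09,"z":0.0,"rx":0.0,"ry":0.0,"rz":0.9,"claw":1.0}
    - {"x":-0.2,"y":-0.09,"z":0.0,"rx":0.0,"ry":0.0,"rz":0.9,"claw":1.0}
    - {"x":-0.2,"y":-0.09,"z":0.0,"rx":0.0,"ry":0.0,"rz":0.9,"claw":1.0}
    - {"x":-0.2,"y":-0.09,"z":0.0,"rx":0.0,"ry":0.0,"rz":0.9,"claw":1.0}
    - {"x":-0.2,"y":-0.09,"z":0.0,"rx":0.0,"ry":0.0,"rz":0.9,"claw":1.0}
    - {"x":-0.2,"y":-0.09,"z":0.0,"rx":0.0,"ry":0.0,"rz":0.9,"claw":1.0}
    - {"x":-0.2,"y":-0.09,"z":0.0,"rx":0.0,"ry":0.0,"rz":0.9,"claw":1.0}
  squeeze: 15

```text
time: 1.27
tool_pos: [0.321, 0.3589, 0.2268]
tool_rot: [3.141, -0.0, 2.024]
contact_force: [-0.6, -0.0, 0.2]
opening: 0.092
grip_force: 0.0
```

```bash
python3 -c "
from h import *
go(.4365,.2272,.226)"
```

```text
pose [0.321  0.3589 0.2268] [ 3.141 -0.     2.024] t 1.27 shift [-0.2253  0.0615  0.001 ] rows>= 6 turn [ 1.000e-04 -2.000e-04  8.248e-01]
```

Request:
step_arm:
  steps:
    - {"x":-0.2253,"y":0.0615,"z":0.0,"rx":0.0,"ry":0.0,"rz":0.8248,"claw":1.0}
    - {"x":-0.2253,"y":0.0615,"z":0.0,"rx":0.0,"ry":0.0,"rz":0.8248,"claw":1.0}
    - {"x":-0.2253,"y":0.0615,"z":0.0,"rx":0.0,"ry":0.0,"rz":0.8248,"claw":1.0}
    - {"x":-0.2253,"y":0.0615,"z":0.0,"rx":0.0,"ry":0.0,"rz":0.8248,"claw":1.0}
    - {"x":-0.2253,"y":0.0615,"z":0.0,"rx":0.0,"ry":0.0,"rz":0.8248,"claw":1.0}
    - {"x":-0.2253,"y":0.0615,"z":0.0,"rx":0.0,"ry":0.0,"rz":0.8248,"claw":1.0}
    - {"x":-0.2253,"y":0.0615,"z":0.0,"rx":0.0,"ry":0.0,"rz":0.8248,"claw":1.0}
    - {"x":-0.2253,"y":0.0615,"z":0.0,"rx":0.0,"ry":0.0,"rz":0.8248,"claw":1.0}
    - {"x":-0.2253,"y":0.0615,"z":0.0,"rx":0.0,"ry":0.0,"rz":0.8248,"claw":1.0}

```text
time: 2.02
tool_pos: [0.4352, 0.2282, 0.2268]
tool_rot: [-3.141, -0.0, 1.379]
contact_force: [-0.6, -0.2, -0.8]
opening: 0.0917
grip_force: 0.0
```

```bash
python3 -c "
from h import *
go(.4365,.2272,.101)
im,d=read_camera('wrist');cv2.imwrite('pics/w0.png',im)"
```

```text
pose [0.4352 0.2282 0.2268] [-3.141 -0.     1.379] t 2.02 shift [-0.001   0.002   0.1677] rows>= 4 turn [-0.0003 -0.0003  0.0037]
```

View pics/w0.png

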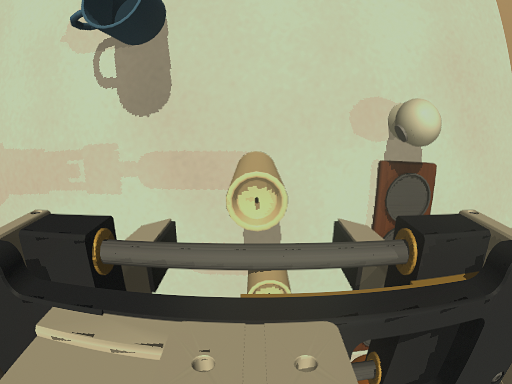

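The candle is centred between the fingers, at column 257 and row 200. Lowering and gripping.

Request:
step_arm:
  steps:
    - {"x":-0.001,"y":0.001,"z":0.1677,"rx":0.0,"ry":0.0,"rz":0.0,"claw":1.0}
    - {"x":-0.001,"y":0.001,"z":0.1677,"rx":0.0,"ry":0.0,"rz":0.0,"claw":1.0}
    - {"x":-0.001,"y":0.001,"z":0.1677,"rx":0.0,"ry":0.0,"rz":0.0,"claw":1.0}
    - {"x":-0.001,"y":0.001,"z":0.1677,"rx":0.0,"ry":0.0,"rz":0.0,"claw":1.0}
    - {"x":-0.001,"y":0.001,"z":0.1677,"rx":0.0,"ry":0.0,"rz":0.0,"claw":1.0}
    - {"x":-0.001,"y":0.001,"z":0.1677,"rx":0.0,"ry":0.0,"rz":0.0,"claw":1.0}
    - {"x":-0.001,"y":0.001,"z":0.1677,"rx":0.0,"ry":0.0,"rz":0.0,"claw":0.0}
    - {"x":-0.001,"y":0.001,"z":0.1677,"rx":0.0,"ry":0.0,"rz":0.0,"claw":0.0}
    - {"x":-0.001,"y":0.001,"z":0.1677,"rx":0.0,"ry":0.0,"rz":0.0,"claw":0.0}
    - {"x":-0.001,"y":0.001,"z":0.1677,"rx":0.0,"ry":0.0,"rz":0.0,"claw":0.0}
    - {"x":-0.001,"y":0.001,"z":0.1677,"rx":0.0,"ry":0.0,"rz":0.0,"claw":0.0}
    - {"x":-0.001,"y":0.001,"z":0.1677,"rx":0.0,"ry":0.0,"rz":0.0,"claw":0.0}
  squeeze: 20

```text
time: 3.07
tool_pos: [0.4368, 0.2261, 0.1013]
tool_rot: [3.141, -0.0, 1.374]
contact_force: [0.2, 0.2, 0.4]
opening: 0.0564
grip_force: 0.0
```

```bash
python3 -c "
from h import *
go(.5,.17,.146);go(.597,-.0747,.146)"
```

```text
pose [0.4368 0.2261 0.1013] [ 3.141 -0.     1.374] t 3.07 shift [-0.0569  0.0972 -0.0596] rows>= 3 turn [ 0.0007 -0.0005 -0.0032]
pose [0.4368 0.2261 0.1013] [ 3.141 -0.     1.374] t 3.07 shift [-0.3516  0.2878 -0.0596] rows>= 9 turn [ 0.0007 -0.0005 -0.0032]
```

Request:
step_arm:
  steps:
    - {"x":0.0,"y":0.0,"z":0.0,"rx":0.0,"ry":0.0,"rz":0.0,"claw":-0.3}
    - {"x":0.0,"y":0.0,"z":0.0,"rx":0.0,"ry":0.0,"rz":0.0,"claw":-0.3}
    - {"x":0.0,"y":0.0,"z":0.0,"rx":0.0,"ry":0.0,"rz":0.0,"claw":-0.3}
    - {"x":0.0,"y":0.0,"z":0.0,"rx":0.0,"ry":0.0,"rz":0.0,"claw":-0.3}
    - {"x":0.0,"y":0.0,"z":0.0,"rx":0.0,"ry":0.0,"rz":0.0,"claw":-0.3}
    - {"x":0.0,"y":0.0,"z":0.0,"rx":0.0,"ry":0.0,"rz":0.0,"claw":-0.3}
    - {"x":0.0,"y":0.0,"z":-0.02,"rx":0.0,"ry":0.0,"rz":0.0,"claw":-0.3}
    - {"x":0.0,"y":0.0,"z":-0.04,"rx":0.0,"ry":0.0,"rz":0.0,"claw":-0.3}
    - {"x":0.0,"y":0.0,"z":-0.06,"rx":0.0,"ry":0.0,"rz":0.0,"claw":-0.3}
    - {"x":0.0,"y":0.0,"z":-0.06,"rx":0.0,"ry":0.0,"rz":0.0,"claw":-0.3}
  squeeze: 20

```text
time: 3.9
tool_pos: [0.4379, 0.2265, 0.1478]
tool_rot: [3.138, -0.002, 1.374]
contact_force: [0.5, -0.5, -2.1]
opening: 0.0516
grip_force: 20.0
```

```bash
python3 -c "
from h import *
go(.5,.17,.147);go(.597,-.0755,.147)"
```

```text
pose [0.4379 0.2265 0.1478] [ 3.138e+00 -2.000e-03  1.374e+00] t 3.9 shift [-0.0578  0.0959  0.0013] rows>= 3 turn [ 0.0043 -0.0026 -0.0031]
pose [0.4379 0.2265 0.1478] [ 3.138e+00 -2.000e-03  1.374e+00] t 3.9 shift [-0.3535  0.2867  0.0013] rows>= 9 turn [ 0.0043 -0.0026 -0.0031]
```

Request:
step_arm:
  steps:
    - {"x":-0.01,"y":0.02,"z":0.0,"rx":0.0,"ry":0.0,"rz":0.0,"claw":-0.3}
    - {"x":-0.03,"y":0.05,"z":0.0,"rx":0.0,"ry":0.0,"rz":0.0,"claw":-0.3}
    - {"x":-0.05,"y":0.09,"z":0.0,"rx":0.0,"ry":0.0,"rz":0.0,"claw":-0.3}
    - {"x":-0.08,"y":0.13,"z":0.0,"rx":0.0,"ry":0.0,"rz":0.0,"claw":-0.3}
    - {"x":-0.11,"y":0.17,"z":0.0,"rx":0.0,"ry":0.0,"rz":0.0,"claw":-0.3}
    - {"x":-0.15,"y":0.2,"z":0.0,"rx":0.0,"ry":0.0,"rz":0.0,"claw":-0.3}
    - {"x":-0.19,"y":0.22,"z":0.0,"rx":0.0,"ry":0.0,"rz":0.0,"claw":-0.3}
    - {"x":-0.23,"y":0.24,"z":0.0,"rx":0.0,"ry":0.0,"rz":0.0,"claw":-0.3}
    - {"x":-0.27,"y":0.26,"z":0.0,"rx":0.0,"ry":0.0,"rz":0.0,"claw":-0.3}
    - {"x":-0.31,"y":0.275,"z":0.0,"rx":0.0,"ry":0.0,"rz":0.0,"claw":-0.3}
    - {"x":-0.34,"y":0.285,"z":0.0,"rx":0.0,"ry":0.0,"rz":0.0,"claw":-0.3}
    - {"x":-0.3535,"y":0.2867,"z":0.0,"rx":0.0,"ry":0.0,"rz":0.0,"claw":-0.3}

```text
time: 4.9
tool_pos: [0.5957, -0.0794, 0.1441]
tool_rot: [-3.14, 0.001, 1.371]
contact_force: [0.0, -0.0, -1.6]
opening: 0.0518
grip_force: 20.0
```

Request:
step_arm:
  steps:
    - {"x":0.0,"y":0.0,"z":0.0,"rx":0.0,"ry":0.0,"rz":0.0,"claw":-0.3}
    - {"x":0.0,"y":0.0,"z":0.0,"rx":0.0,"ry":0.0,"rz":0.0,"claw":-0.3}
    - {"x":0.0,"y":0.0,"z":0.0,"rx":0.0,"ry":0.0,"rz":0.0,"claw":-0.3}

```text
time: 5.15
tool_pos: [0.5953, -0.0744, 0.1453]
tool_rot: [-3.14, -0.001, 1.375]
contact_force: [0.9, -0.7, -2.2]
opening: 0.0516
grip_force: 20.0
```

```bash
cat >> h.py <<'E'
def cyl(c,h):
    "cylinder centre and lean from both fixed cameras"
    for n in("scene","side"):
        P=cloud(n,read_camera(n)[1]).reshape(-1,3); r=np.hypot(P[:,0]-c[0],P[:,1]-c[1]); o=[]
        T=P[(r<.024)&(P[:,2]>h/2)]; 
        S=P[(r<.036)&(P[:,2]<h)&(P[:,2]>.03)]
        if len(S)<30: print(n,"few");continue
        f=least_squares(lambda q:np.hypot(S[:,0]-q[0]-q[2]*S[:,2],S[:,1]-q[1]-q[3]*S[:,2])-.026,[*c,0,0],loss="soft_l1",f_scale=.001)
        print(n,"at .015:",(f.x[:2]+.015*f.x[2:]).round(4),"lean",f.x[2:].round(3),"med",np.median(abs(f.fun)).round(4),"top",np.percentile(T[:,2],90).round(4) if len(T) else None)
E
python3 -c "
from h import *
go(.597,-.0755,.1165)
cyl((.597,-.0747),.165)"
```

```text
pose [ 0.5953 -0.0744  0.1453] [-3.140e+00 -1.000e-03  1.375e+00] t 5.15 shift [-0.001   0.0025  0.0385] rows>= 1 turn [-0.0016 -0.001  -0.0019]
scene at .015: [ 0.5934 -0.072 ] lean [ 0.007 -0.002] med 0.0006 top 0.2936
side at .015: [ 0.596  -0.0734] lean [ 0.003 -0.   ] med 0.0006 top 0.2868
```

Request:
step_arm:
  steps:
    - {"x":-0.002,"y":0.003,"z":0.01,"rx":0.0,"ry":0.0,"rz":0.0,"claw":-0.3}
    - {"x":-0.002,"y":0.003,"z":0.02,"rx":0.0,"ry":0.0,"rz":0.0,"claw":-0.3}
    - {"x":-0.002,"y":0.003,"z":0.028,"rx":0.0,"ry":0.0,"rz":0.0,"claw":-0.3}
    - {"x":-0.002,"y":0.003,"z":0.033,"rx":0.0,"ry":0.0,"rz":0.0,"claw":-0.3}
    - {"x":-0.002,"y":0.003,"z":0.036,"rx":0.0,"ry":0.0,"rz":0.0,"claw":-0.3}
    - {"x":-0.002,"y":0.003,"z":0.0385,"rx":0.0,"ry":0.0,"rz":0.0,"claw":-0.3}
    - {"x":-0.002,"y":0.003,"z":0.0385,"rx":0.0,"ry":0.0,"rz":0.0,"claw":-0.3}
    - {"x":-0.002,"y":0.003,"z":0.0385,"rx":0.0,"ry":0.0,"rz":0.0,"claw":-0.3}

```text
time: 5.92
tool_pos: [0.5978, -0.0779, 0.1171]
tool_rot: [3.141, -0.0, 1.374]
contact_force: [0.6, 0.3, -2.2]
opening: 0.0518
grip_force: 20.0
```

```bash
python3 -c "
from h import *
go(.597,-.0755,.1165)
cyl((.597,-.0747),.165)"
```

```text
pose [ 0.5978 -0.0779  0.1171] [ 3.141 -0.     1.374] t 5.92 shift [ 0.0029 -0.0016  0.0008] rows>= 1 turn [ 0.0002 -0.0001 -0.0032]
scene at .015: [ 0.5958 -0.0756] lean [ 0.012 -0.002] med 0.0008 top 0.2652
side at .015: [ 0.5996 -0.0772] lean [-0.014  0.002] med 0.0008 top 0.2586
```

Request:
step_arm:
  steps:
    - {"x":0.002,"y":-0.001,"z":0.001,"rx":0.0,"ry":0.0,"rz":0.0,"claw":-0.3}
    - {"x":0.002,"y":-0.001,"z":0.0018,"rx":0.0,"ry":0.0,"rz":0.0,"claw":-0.3}
    - {"x":0.002,"y":-0.001,"z":0.0018,"rx":0.0,"ry":0.0,"rz":0.0,"claw":-0.3}
    - {"x":0.002,"y":-0.001,"z":0.0018,"rx":0.0,"ry":0.0,"rz":0.0,"claw":0.2}
    - {"x":0.002,"y":-0.001,"z":0.0018,"rx":0.0,"ry":0.0,"rz":0.0,"claw":0.4}
    - {"x":0.002,"y":-0.001,"z":0.0018,"rx":0.0,"ry":0.0,"rz":0.0,"claw":0.7}
    - {"x":0.002,"y":-0.001,"z":0.0018,"rx":0.0,"ry":0.0,"rz":0.0,"claw":0.7}

```text
time: 6.6
tool_pos: [0.5974, -0.0763, 0.1158]
tool_rot: [3.141, -0.0, 1.374]
contact_force: [0.2, -1.1, 0.7]
opening: 0.0704
grip_force: 0.0
```

```bash
python3 -c "
from h import *
go(.597,-.0755,.206)
cyl((.597,-.0747),.165)"
```

```text
pose [ 0.5974 -0.0763  0.1158] [ 3.141 -0.     1.374] t 6.6 shift [ 0.0009 -0.0006 -0.1203] rows>= 3 turn [ 0.0004 -0.     -0.0032]
scene at .015: [ 0.5955 -0.0737] lean [ 0.008 -0.003] med 0.0007 top 0.2654
side at .015: [ 0.5986 -0.0753] lean [-0.008  0.002] med 0.0007 top 0.3727
```

Request:
step_arm:
  steps:
    - {"x":0.0,"y":0.0,"z":-0.03,"rx":0.0,"ry":0.0,"rz":0.0,"claw":0.8}
    - {"x":0.0,"y":0.0,"z":-0.07,"rx":0.0,"ry":0.0,"rz":0.0,"claw":0.8}
    - {"x":0.0,"y":0.0,"z":-0.12,"rx":0.0,"ry":0.0,"rz":0.0,"claw":0.8}
    - {"x":-0.01,"y":-0.03,"z":-0.12,"rx":0.0,"ry":0.0,"rz":0.0,"claw":1.0}
    - {"x":-0.03,"y":-0.08,"z":-0.12,"rx":0.0,"ry":0.0,"rz":0.0,"claw":1.0}
    - {"x":-0.045,"y":-0.13,"z":-0.12,"rx":0.0,"ry":0.0,"rz":0.0,"claw":1.0}
    - {"x":-0.06,"y":-0.17,"z":-0.12,"rx":0.0,"ry":0.0,"rz":0.0,"claw":1.0}
    - {"x":-0.069,"y":-0.199,"z":-0.11,"rx":0.0,"ry":0.0,"rz":0.0,"claw":1.0}
    - {"x":-0.069,"y":-0.199,"z":-0.09,"rx":0.0,"ry":0.0,"rz":0.0,"claw":1.0}
    - {"x":-0.069,"y":-0.199,"z":-0.09,"rx":0.0,"ry":0.0,"rz":0.0,"claw":1.0}
    - {"x":-0.069,"y":-0.199,"z":-0.09,"rx":0.0,"ry":0.0,"rz":0.0,"claw":1.0}

```text
time: 7.62
tool_pos: [0.4408, -0.0979, 0.1833]
tool_rot: [-3.141, -0.0, 1.374]
contact_force: [0.4, -0.7, -0.0]
opening: 0.0918
grip_force: 0.0
```

```bash
python3 -c "
from h import *
go(.4408,-.0975,.076)
cyl((.597,-.0747),.165)"
```

```text
pose [ 0.4408 -0.0979  0.1833] [-3.141 -0.     1.374] t 7.62 shift [ 0.0005 -0.      0.1431] rows>= 3 turn [-0.0004 -0.0003 -0.0036]
scene at .015: [ 0.5956 -0.0741] lean [0.007 0.004] med 0.0007 top 0.1648
side at .015: [ 0.5986 -0.0755] lean [-0.006  0.006] med 0.0007 top 0.1653
```

Request:
step_arm:
  steps:
    - {"x":0.0,"y":0.0,"z":0.04,"rx":0.0,"ry":0.0,"rz":0.0,"claw":0.8}
    - {"x":0.0,"y":0.0,"z":0.08,"rx":0.0,"ry":0.0,"rz":0.0,"claw":0.7}
    - {"x":0.0,"y":0.0,"z":0.12,"rx":0.0,"ry":0.0,"rz":0.0,"claw":0.7}
    - {"x":0.0,"y":0.0,"z":0.143,"rx":0.0,"ry":0.0,"rz":0.0,"claw":0.7}
    - {"x":0.0,"y":0.0,"z":0.143,"rx":0.0,"ry":0.0,"rz":0.0,"claw":0.7}
    - {"x":0.0,"y":0.0,"z":0.143,"rx":0.0,"ry":0.0,"rz":0.0,"claw":-0.3}
    - {"x":0.0,"y":0.0,"z":0.143,"rx":0.0,"ry":0.0,"rz":0.0,"claw":-0.3}
    - {"x":0.0,"y":0.0,"z":0.143,"rx":0.0,"ry":0.0,"rz":0.0,"claw":-0.3}
    - {"x":0.0,"y":0.0,"z":0.143,"rx":0.0,"ry":0.0,"rz":0.0,"claw":-0.3}
    - {"x":0.0,"y":0.0,"z":0.143,"rx":0.0,"ry":0.0,"rz":0.0,"claw":-0.3}
    - {"x":0.0,"y":0.0,"z":0.143,"rx":0.0,"ry":0.0,"rz":0.0,"claw":-0.3}
    - {"x":0.0,"y":0.0,"z":0.143,"rx":0.0,"ry":0.0,"rz":0.0,"claw":-0.3}
  squeeze: 20

```text
time: 8.72
tool_pos: [0.4415, -0.0981, 0.077]
tool_rot: [3.139, 0.0, 1.374]
contact_force: [0.1, 1.2, 6.6]
opening: 0.0519
grip_force: 20.0
```

```bash
python3 -c "
from h import *
go(.6125,.0010,.121)"
```

```text
pose [ 0.4415 -0.0981  0.077 ] [3.139 0.    1.374] t 8.72 shift [ 0.1741  0.1979 -0.0582] rows>= 5 turn [ 0.003   0.0004 -0.0031]
```

Request:
step_arm:
  steps:
    - {"x":0.0,"y":0.0,"z":-0.02,"rx":0.0,"ry":0.0,"rz":0.0,"claw":-0.3}
    - {"x":0.01,"y":0.0,"z":-0.04,"rx":0.0,"ry":0.0,"rz":0.0,"claw":-0.3}
    - {"x":0.04,"y":0.0,"z":-0.058,"rx":0.0,"ry":0.0,"rz":0.0,"claw":-0.3}
    - {"x":0.08,"y":0.0,"z":-0.058,"rx":0.0,"ry":0.0,"rz":0.0,"claw":-0.3}
    - {"x":0.12,"y":0.02,"z":-0.058,"rx":0.0,"ry":0.0,"rz":0.0,"claw":-0.3}
    - {"x":0.15,"y":0.05,"z":-0.058,"rx":0.0,"ry":0.0,"rz":0.0,"claw":-0.3}
    - {"x":0.174,"y":0.09,"z":-0.058,"rx":0.0,"ry":0.0,"rz":0.0,"claw":-0.3}
    - {"x":0.174,"y":0.13,"z":-0.058,"rx":0.0,"ry":0.0,"rz":0.0,"claw":-0.3}
    - {"x":0.174,"y":0.165,"z":-0.058,"rx":0.0,"ry":0.0,"rz":0.0,"claw":-0.3}
    - {"x":0.174,"y":0.19,"z":-0.058,"rx":0.0,"ry":0.0,"rz":0.0,"claw":-0.3}
    - {"x":0.174,"y":0.198,"z":-0.058,"rx":0.0,"ry":0.0,"rz":0.0,"claw":-0.3}
    - {"x":0.174,"y":0.198,"z":-0.058,"rx":0.0,"ry":0.0,"rz":0.0,"claw":-0.3}

```text
time: 9.72
tool_pos: [0.6124, 0.0009, 0.1188]
tool_rot: [-3.141, -0.0, 1.374]
contact_force: [-0.6, -0.8, -2.1]
opening: 0.0518
grip_force: 20.0
```

Request:
step_arm:
  steps:
    - {"x":0.0,"y":0.0,"z":0.0,"rx":0.0,"ry":0.0,"rz":0.0,"claw":-0.3}
    - {"x":0.0,"y":0.0,"z":0.0,"rx":0.0,"ry":0.0,"rz":0.0,"claw":-0.3}
    - {"x":0.0,"y":0.0,"z":0.0,"rx":0.0,"ry":0.0,"rz":0.0,"claw":-0.3}

```text
time: 9.97
tool_pos: [0.6108, 0.0014, 0.1196]
tool_rot: [-3.141, -0.0, 1.374]
contact_force: [-0.8, -0.2, -2.0]
opening: 0.0515
grip_force: 20.0
```

```bash
python3 -c "
from h import *
go(.6125,.0010,.0915)
cyl((.6125,.0015),.16)"
```

```text
pose [0.6108 0.0014 0.1196] [-3.141 -0.     1.374] t 9.97 shift [-0.      0.0023  0.0375] rows>= 1 turn [-0.001  -0.0001 -0.003 ]
scene at .015: [0.6081 0.003 ] lean [ 0.018 -0.008] med 0.0007 top 0.2722
side at .015: [0.6117 0.0013] lean [-0.003 -0.003] med 0.0006 top 0.3972
```

Request:
step_arm:
  steps:
    - {"x":0.0,"y":0.0025,"z":0.01,"rx":0.0,"ry":0.0,"rz":0.0,"claw":-0.3}
    - {"x":0.0,"y":0.0025,"z":0.02,"rx":0.0,"ry":0.0,"rz":0.0,"claw":-0.3}
    - {"x":0.0,"y":0.0025,"z":0.028,"rx":0.0,"ry":0.0,"rz":0.0,"claw":-0.3}
    - {"x":0.0,"y":0.0025,"z":0.032,"rx":0.0,"ry":0.0,"rz":0.0,"claw":-0.3}
    - {"x":0.0,"y":0.0025,"z":0.035,"rx":0.0,"ry":0.0,"rz":0.0,"claw":-0.3}
    - {"x":0.0,"y":0.0025,"z":0.037,"rx":0.0,"ry":0.0,"rz":0.0,"claw":-0.3}
    - {"x":0.0,"y":0.0025,"z":0.038,"rx":0.0,"ry":0.0,"rz":0.0,"claw":-0.3}
    - {"x":0.0,"y":0.0025,"z":0.038,"rx":0.0,"ry":0.0,"rz":0.0,"claw":-0.3}
    - {"x":0.0,"y":0.0025,"z":0.038,"rx":0.0,"ry":0.0,"rz":0.0,"claw":-0.3}

```text
time: 10.82
tool_pos: [0.6132, 0.0009, 0.0921]
tool_rot: [-3.141, 0.0, 1.374]
contact_force: [-3.8, -0.1, 6.8]
opening: 0.0516
grip_force: 20.0
```

```bash
python3 -c "
from h import *
go(.6125,.0010,.0915)
cyl((.6125,.0015),.14)"
```

```text
pose [0.6132 0.0009 0.0921] [-3.141  0.     1.374] t 10.82 shift [-0.     -0.0009  0.0008] rows>= 1 turn [-0.0009  0.     -0.003 ]
scene at .015: [0.6106 0.0025] lean [ 0.021 -0.011] med 0.0007 top 0.245
side at .015: [0.6147 0.0007] lean [-0.022 -0.001] med 0.0008 top 0.3698
```

Request:
step_arm:
  steps:
    - {"x":0.0,"y":0.0,"z":0.0,"rx":0.0,"ry":0.0,"rz":0.0,"claw":0.2}
    - {"x":0.0,"y":0.0,"z":0.0,"rx":0.0,"ry":0.0,"rz":0.0,"claw":0.4}
    - {"x":0.0,"y":0.0,"z":0.0,"rx":0.0,"ry":0.0,"rz":0.0,"claw":0.7}
    - {"x":0.0,"y":0.0,"z":0.0,"rx":0.0,"ry":0.0,"rz":0.0,"claw":0.7}
    - {"x":0.0,"y":0.0,"z":-0.03,"rx":0.0,"ry":0.0,"rz":0.0,"claw":0.8}
    - {"x":0.0,"y":0.0,"z":-0.08,"rx":0.0,"ry":0.0,"rz":0.0,"claw":0.8}
    - {"x":0.0,"y":0.0,"z":-0.125,"rx":0.0,"ry":0.0,"rz":0.0,"claw":0.8}
    - {"x":0.0,"y":0.0,"z":-0.125,"rx":0.0,"ry":0.0,"rz":0.0,"claw":0.8}

```text
time: 11.58
tool_pos: [0.6173, 0.0004, 0.1922]
tool_rot: [3.129, -0.001, 1.374]
contact_force: [1.0, -0.6, 0.8]
opening: 0.0824
grip_force: 0.0
```

Request:
step_arm:
  steps:
    - {"x":0.01,"y":-0.03,"z":0.0,"rx":0.0,"ry":0.0,"rz":0.0,"claw":0.9}
    - {"x":0.03,"y":-0.08,"z":0.0,"rx":0.0,"ry":0.0,"rz":0.0,"claw":0.9}
    - {"x":0.045,"y":-0.13,"z":0.0,"rx":0.0,"ry":0.0,"rz":0.0,"claw":0.9}
    - {"x":0.06,"y":-0.18,"z":0.0,"rx":0.0,"ry":0.0,"rz":0.0,"claw":0.9}
    - {"x":0.07,"y":-0.23,"z":0.0,"rx":0.0,"ry":0.0,"rz":0.0,"claw":0.9}
    - {"x":0.078,"y":-0.26,"z":0.02,"rx":0.0,"ry":0.0,"rz":0.0,"claw":0.9}
    - {"x":0.0785,"y":-0.268,"z":0.04,"rx":0.0,"ry":0.0,"rz":0.0,"claw":0.9}
    - {"x":0.0785,"y":-0.268,"z":0.04,"rx":0.0,"ry":0.0,"rz":0.0,"claw":0.9}
    - {"x":0.0785,"y":-0.268,"z":0.04,"rx":0.0,"ry":0.0,"rz":0.0,"claw":0.9}

```text
time: 12.33
tool_pos: [0.4282, 0.0978, 0.1548]
tool_rot: [-3.141, 0.0, 1.375]
contact_force: [-0.2, 0.1, 0.4]
opening: 0.0869
grip_force: 0.0
```

```bash
python3 -c "
from h import *
go(.4268,.0972,.052)
cyl((.6125,.0015),.14)"
```

```text
pose [0.4282 0.0978 0.1548] [-3.141  0.     1.375] t 12.33 shift [-0.0012 -0.0017  0.137 ] rows>= 3 turn [-0.0001  0.0001 -0.0025]
scene at .015: [0.6108 0.0018] lean [0.011 0.004] med 0.0007 top 0.1398
side at .015: [6.136e-01 2.000e-04] lean [-0.003  0.01 ] med 0.0007 top 0.14
```

Candle_125 is seated at about (.612,.001), top at .140. Picking candle_100.

Request:
step_arm:
  steps:
    - {"x":-0.001,"y":-0.001,"z":0.04,"rx":0.0,"ry":0.0,"rz":0.0,"claw":0.8}
    - {"x":-0.001,"y":-0.001,"z":0.08,"rx":0.0,"ry":0.0,"rz":0.0,"claw":0.7}
    - {"x":-0.001,"y":-0.001,"z":0.12,"rx":0.0,"ry":0.0,"rz":0.0,"claw":0.7}
    - {"x":-0.001,"y":-0.001,"z":0.137,"rx":0.0,"ry":0.0,"rz":0.0,"claw":0.7}
    - {"x":-0.001,"y":-0.001,"z":0.137,"rx":0.0,"ry":0.0,"rz":0.0,"claw":0.7}
    - {"x":-0.001,"y":-0.001,"z":0.137,"rx":0.0,"ry":0.0,"rz":0.0,"claw":-0.3}
    - {"x":-0.001,"y":-0.001,"z":0.137,"rx":0.0,"ry":0.0,"rz":0.0,"claw":-0.3}
    - {"x":-0.001,"y":-0.001,"z":0.137,"rx":0.0,"ry":0.0,"rz":0.0,"claw":-0.3}
    - {"x":-0.001,"y":-0.001,"z":0.137,"rx":0.0,"ry":0.0,"rz":0.0,"claw":-0.3}
    - {"x":-0.001,"y":-0.001,"z":0.137,"rx":0.0,"ry":0.0,"rz":0.0,"claw":-0.3}
    - {"x":-0.001,"y":-0.001,"z":0.137,"rx":0.0,"ry":0.0,"rz":0.0,"claw":-0.3}
    - {"x":-0.001,"y":-0.001,"z":0.137,"rx":0.0,"ry":0.0,"rz":0.0,"claw":-0.3}
  squeeze: 20

```text
time: 13.43
tool_pos: [0.4279, 0.0973, 0.0529]
tool_rot: [3.14, -0.001, 1.374]
contact_force: [-1.3, -0.3, 6.2]
opening: 0.052
grip_force: 19.9
```

```bash
python3 -c "
from h import *
go(.6275,.0775,.096)"
```

```text
pose [0.4279 0.0973 0.0529] [ 3.140e+00 -1.000e-03  1.374e+00] t 13.43 shift [ 0.0261  0.2663 -0.057 ] rows>= 5 turn [ 0.0025 -0.0007 -0.003 ]
```

Request:
step_arm:
  steps:
    - {"x":0.0,"y":0.0,"z":-0.02,"rx":0.0,"ry":0.0,"rz":0.0,"claw":-0.3}
    - {"x":0.01,"y":0.0,"z":-0.04,"rx":0.0,"ry":0.0,"rz":0.0,"claw":-0.3}
    - {"x":0.02,"y":0.02,"z":-0.057,"rx":0.0,"ry":0.0,"rz":0.0,"claw":-0.3}
    - {"x":0.026,"y":0.06,"z":-0.057,"rx":0.0,"ry":0.0,"rz":0.0,"claw":-0.3}
    - {"x":0.026,"y":0.1,"z":-0.057,"rx":0.0,"ry":0.0,"rz":0.0,"claw":-0.3}
    - {"x":0.026,"y":0.14,"z":-0.057,"rx":0.0,"ry":0.0,"rz":0.0,"claw":-0.3}
    - {"x":0.026,"y":0.18,"z":-0.057,"rx":0.0,"ry":0.0,"rz":0.0,"claw":-0.3}
    - {"x":0.026,"y":0.22,"z":-0.057,"rx":0.0,"ry":0.0,"rz":0.0,"claw":-0.3}
    - {"x":0.026,"y":0.25,"z":-0.057,"rx":0.0,"ry":0.0,"rz":0.0,"claw":-0.3}
    - {"x":0.026,"y":0.266,"z":-0.057,"rx":0.0,"ry":0.0,"rz":0.0,"claw":-0.3}
    - {"x":0.026,"y":0.267,"z":-0.057,"rx":0.0,"ry":0.0,"rz":0.0,"claw":-0.3}
    - {"x":0.026,"y":0.267,"z":-0.057,"rx":0.0,"ry":0.0,"rz":0.0,"claw":-0.3}

```text
time: 14.43
tool_pos: [0.627, 0.0771, 0.094]
tool_rot: [-3.14, 0.0, 1.374]
contact_force: [-0.3, -1.3, -1.7]
opening: 0.0519
grip_force: 19.9
```

Request:
step_arm:
  steps:
    - {"x":0.0,"y":0.0,"z":0.0,"rx":0.0,"ry":0.0,"rz":0.0,"claw":-0.3}
    - {"x":0.0,"y":0.0,"z":0.0,"rx":0.0,"ry":0.0,"rz":0.0,"claw":-0.3}
    - {"x":0.0,"y":0.0,"z":0.0,"rx":0.0,"ry":0.0,"rz":0.0,"claw":-0.3}

```text
time: 14.68
tool_pos: [0.6266, 0.0776, 0.0949]
tool_rot: [-3.141, 0.0, 1.375]
contact_force: [0.6, -0.5, -1.9]
opening: 0.0517
grip_force: 19.9
```

```bash
python3 -c "
from h import *
go(.6275,.0775,.0675)
cyl((.6275,.0775),.13)"
```

```text
pose [0.6266 0.0776 0.0949] [-3.141  0.     1.375] t 14.68 shift [0.0001 0.0012 0.0366] rows>= 1 turn [-0.0006  0.     -0.0024]
scene at .015: [0.6244 0.0783] lean [ 0.012 -0.001] med 0.0005 top 0.2514
side at .015: [0.6266 0.077 ] lean [0.011 0.   ] med 0.0006 top 0.3735
```

Request:
step_arm:
  steps:
    - {"x":0.0,"y":0.0012,"z":0.01,"rx":0.0,"ry":0.0,"rz":0.0,"claw":-0.3}
    - {"x":0.0,"y":0.0012,"z":0.02,"rx":0.0,"ry":0.0,"rz":0.0,"claw":-0.3}
    - {"x":0.0,"y":0.0012,"z":0.028,"rx":0.0,"ry":0.0,"rz":0.0,"claw":-0.3}
    - {"x":0.0,"y":0.0012,"z":0.032,"rx":0.0,"ry":0.0,"rz":0.0,"claw":-0.3}
    - {"x":0.0,"y":0.0012,"z":0.035,"rx":0.0,"ry":0.0,"rz":0.0,"claw":-0.3}
    - {"x":0.0,"y":0.0012,"z":0.037,"rx":0.0,"ry":0.0,"rz":0.0,"claw":-0.3}
    - {"x":0.0,"y":0.0012,"z":0.0375,"rx":0.0,"ry":0.0,"rz":0.0,"claw":-0.3}
    - {"x":0.0,"y":0.0012,"z":0.0375,"rx":0.0,"ry":0.0,"rz":0.0,"claw":-0.3}
    - {"x":0.0,"y":0.0012,"z":0.0375,"rx":0.0,"ry":0.0,"rz":0.0,"claw":-0.3}

```text
time: 15.53
tool_pos: [0.6275, 0.0771, 0.0679]
tool_rot: [-3.14, 0.0, 1.374]
contact_force: [-6.3, 0.4, 9.5]
opening: 0.052
grip_force: 20.0
```

```bash
python3 -c "
from h import *
go(.4006,-.2151,.15)
cyl((.6275,.0775),.115)"
```

```text
pose [0.6275 0.0771 0.0679] [-3.14   0.     1.374] t 15.53 shift [-0.4412 -0.2208 -0.1091] rows>= 10 turn [-0.0017  0.0003 -0.0029]
scene at .015: [0.625  0.0784] lean [ 0.028 -0.017] med 0.0007 top 0.2259
side at .015: [0.6287 0.0766] lean [-0.024 -0.001] med 0.0008 top 0.4286
```

Request:
step_arm:
  steps:
    - {"x":0.0,"y":0.0,"z":0.0,"rx":0.0,"ry":0.0,"rz":0.0,"claw":0.2}
    - {"x":0.0,"y":0.0,"z":0.0,"rx":0.0,"ry":0.0,"rz":0.0,"claw":0.4}
    - {"x":0.0,"y":0.0,"z":0.0,"rx":0.0,"ry":0.0,"rz":0.0,"claw":0.7}
    - {"x":0.0,"y":0.0,"z":0.0,"rx":0.0,"ry":0.0,"rz":0.0,"claw":0.7}
    - {"x":0.0,"y":0.0,"z":-0.03,"rx":0.0,"ry":0.0,"rz":0.0,"claw":0.8}
    - {"x":0.0,"y":0.0,"z":-0.08,"rx":0.0,"ry":0.0,"rz":0.0,"claw":0.8}
    - {"x":0.0,"y":0.0,"z":-0.125,"rx":0.0,"ry":0.0,"rz":0.0,"claw":0.8}
    - {"x":0.0,"y":-0.03,"z":-0.125,"rx":0.0,"ry":0.0,"rz":0.0,"claw":0.9}
    - {"x":0.0,"y":-0.08,"z":-0.125,"rx":0.0,"ry":0.0,"rz":0.0,"claw":0.9}
    - {"x":0.0,"y":-0.13,"z":-0.125,"rx":0.0,"ry":0.0,"rz":0.0,"claw":0.9}
    - {"x":0.0,"y":-0.18,"z":-0.125,"rx":0.0,"ry":0.0,"rz":0.0,"claw":0.9}
    - {"x":-0.01,"y":-0.22,"z":-0.125,"rx":0.0,"ry":0.0,"rz":0.0,"claw":0.9}

```text
time: 16.63
tool_pos: [0.4626, 0.1029, 0.1602]
tool_rot: [-3.141, -0.0, 1.375]
contact_force: [0.8, 0.5, 0.4]
opening: 0.087
grip_force: 0.0
```

Request:
step_arm:
  steps:
    - {"x":-0.04,"y":0.0,"z":0.0,"rx":0.0,"ry":0.0,"rz":0.0,"claw":0.9}
    - {"x":-0.09,"y":0.0,"z":0.0,"rx":0.0,"ry":0.0,"rz":0.0,"claw":0.9}
    - {"x":-0.14,"y":0.0,"z":0.0,"rx":0.0,"ry":0.0,"rz":0.0,"claw":0.9}
    - {"x":-0.19,"y":0.0,"z":0.0,"rx":0.0,"ry":0.0,"rz":0.0,"claw":0.9}
    - {"x":-0.24,"y":0.0,"z":0.0,"rx":0.0,"ry":0.0,"rz":0.0,"claw":0.9}
    - {"x":-0.29,"y":0.0,"z":0.0,"rx":0.0,"ry":0.0,"rz":0.0,"claw":0.9}
    - {"x":-0.34,"y":0.0,"z":0.02,"rx":0.0,"ry":0.0,"rz":0.0,"claw":0.9}
    - {"x":-0.38,"y":0.0,"z":0.04,"rx":0.0,"ry":0.0,"rz":0.0,"claw":0.8}
    - {"x":-0.42,"y":0.0,"z":0.06,"rx":0.0,"ry":0.0,"rz":0.0,"claw":0.8}
    - {"x":-0.43,"y":0.0,"z":0.06,"rx":0.0,"ry":0.0,"rz":0.0,"claw":0.8}
    - {"x":-0.43,"y":0.0,"z":0.06,"rx":0.0,"ry":0.0,"rz":0.0,"claw":0.8}
    - {"x":-0.43,"y":0.0,"z":0.06,"rx":0.0,"ry":0.0,"rz":0.0,"claw":0.8}

```text
time: 17.63
tool_pos: [0.4021, -0.2143, 0.1155]
tool_rot: [3.142, -0.0, 1.373]
contact_force: [-0.1, -0.0, -0.3]
opening: 0.0827
grip_force: 0.0
```

```bash
python3 -c "
from h import *
go(.4006,-.2151,.031)
cyl((.6275,.0775),.115)
im,d=read_camera('scene');cv2.imwrite('pics/s1.png',im)"
```

```text
pose [ 0.4021 -0.2143  0.1155] [ 3.142 -0.     1.373] t 17.63 shift [-0.0015 -0.0018  0.1126] rows>= 3 turn [ 0.0001 -0.0006 -0.0048]
scene at .015: [0.6252 0.0777] lean [0.015 0.005] med 0.0008 top 0.1147
side at .015: [0.6284 0.0759] lean [-0.013  0.014] med 0.0008 top 0.1155
```

View pics/s1.png

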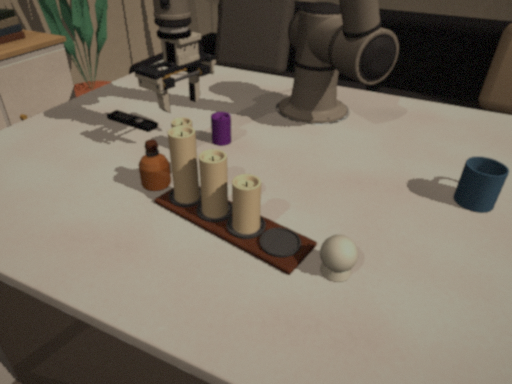

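Three candles stand in order at columns 185, 214 and 246. The last dish, at (279,241), is empty, and the gripper is over candle_75.

Request:
step_arm:
  steps:
    - {"x":-0.001,"y":-0.001,"z":0.04,"rx":0.0,"ry":0.0,"rz":0.0,"claw":0.7}
    - {"x":-0.001,"y":-0.001,"z":0.08,"rx":0.0,"ry":0.0,"rz":0.0,"claw":0.7}
    - {"x":-0.001,"y":-0.001,"z":0.1,"rx":0.0,"ry":0.0,"rz":0.0,"claw":0.7}
    - {"x":-0.001,"y":-0.001,"z":0.112,"rx":0.0,"ry":0.0,"rz":0.0,"claw":0.7}
    - {"x":-0.001,"y":-0.001,"z":0.112,"rx":0.0,"ry":0.0,"rz":0.0,"claw":0.7}
    - {"x":-0.001,"y":-0.001,"z":0.112,"rx":0.0,"ry":0.0,"rz":0.0,"claw":-0.3}
    - {"x":-0.001,"y":-0.001,"z":0.112,"rx":0.0,"ry":0.0,"rz":0.0,"claw":-0.3}
    - {"x":-0.001,"y":-0.001,"z":0.112,"rx":0.0,"ry":0.0,"rz":0.0,"claw":-0.3}
    - {"x":-0.001,"y":-0.001,"z":0.112,"rx":0.0,"ry":0.0,"rz":0.0,"claw":-0.3}
    - {"x":-0.001,"y":-0.001,"z":0.112,"rx":0.0,"ry":0.0,"rz":0.0,"claw":-0.3}
    - {"x":-0.001,"y":-0.001,"z":0.112,"rx":0.0,"ry":0.0,"rz":0.0,"claw":-0.3}
    - {"x":-0.001,"y":-0.001,"z":0.112,"rx":0.0,"ry":0.0,"rz":0.0,"claw":-0.3}
  squeeze: 20

```text
time: 18.78
tool_pos: [0.4016, -0.2153, 0.0321]
tool_rot: [3.14, 0.001, 1.374]
contact_force: [-0.1, 2.4, 6.4]
opening: 0.0515
grip_force: 20.0
```

```bash
python3 -c "
from h import *
go(.6422,.1537,.12)"
```

```text
pose [ 0.4016 -0.2153  0.0321] [3.140e+00 1.000e-03 1.374e+00] t 18.78 shift [ 0.5451  0.2186 -0.1172] rows>= 11 turn [ 0.0019  0.0007 -0.0033]
```

Request:
step_arm:
  steps:
    - {"x":0.0,"y":0.0,"z":-0.02,"rx":0.0,"ry":0.0,"rz":0.0,"claw":-0.3}
    - {"x":0.01,"y":0.0,"z":-0.06,"rx":0.0,"ry":0.0,"rz":0.0,"claw":-0.3}
    - {"x":0.04,"y":0.0,"z":-0.09,"rx":0.0,"ry":0.0,"rz":0.0,"claw":-0.3}
    - {"x":0.08,"y":0.0,"z":-0.11,"rx":0.0,"ry":0.0,"rz":0.0,"claw":-0.3}
    - {"x":0.13,"y":0.0,"z":-0.117,"rx":0.0,"ry":0.0,"rz":0.0,"claw":-0.3}
    - {"x":0.18,"y":0.0,"z":-0.117,"rx":0.0,"ry":0.0,"rz":0.0,"claw":-0.3}
    - {"x":0.23,"y":0.0,"z":-0.117,"rx":0.0,"ry":0.0,"rz":0.0,"claw":-0.3}
    - {"x":0.28,"y":0.0,"z":-0.117,"rx":0.0,"ry":0.0,"rz":0.0,"claw":-0.3}
    - {"x":0.33,"y":0.0,"z":-0.117,"rx":0.0,"ry":0.0,"rz":0.0,"claw":-0.3}
    - {"x":0.38,"y":0.0,"z":-0.117,"rx":0.0,"ry":0.0,"rz":0.0,"claw":-0.3}
    - {"x":0.43,"y":0.0,"z":-0.117,"rx":0.0,"ry":0.0,"rz":0.0,"claw":-0.3}
    - {"x":0.48,"y":0.0,"z":-0.117,"rx":0.0,"ry":0.0,"rz":0.0,"claw":-0.3}

```text
time: 19.78
tool_pos: [0.4713, 0.1399, 0.1191]
tool_rot: [-3.142, 0.0, 1.374]
contact_force: [2.2, -0.5, -2.1]
opening: 0.0518
grip_force: 20.0
```

Request:
step_arm:
  steps:
    - {"x":0.04,"y":0.01,"z":0.0,"rx":0.0,"ry":0.0,"rz":0.0,"claw":-0.3}
    - {"x":0.06,"y":0.04,"z":0.0,"rx":0.0,"ry":0.0,"rz":0.0,"claw":-0.3}
    - {"x":0.065,"y":0.08,"z":0.0,"rx":0.0,"ry":0.0,"rz":0.0,"claw":-0.3}
    - {"x":0.065,"y":0.12,"z":0.0,"rx":0.0,"ry":0.0,"rz":0.0,"claw":-0.3}
    - {"x":0.065,"y":0.16,"z":0.0,"rx":0.0,"ry":0.0,"rz":0.0,"claw":-0.3}
    - {"x":0.065,"y":0.195,"z":0.01,"rx":0.0,"ry":0.0,"rz":0.0,"claw":-0.3}
    - {"x":0.065,"y":0.214,"z":0.03,"rx":0.0,"ry":0.0,"rz":0.0,"claw":-0.3}
    - {"x":0.065,"y":0.219,"z":0.05,"rx":0.0,"ry":0.0,"rz":0.0,"claw":-0.3}
    - {"x":0.065,"y":0.219,"z":0.05,"rx":0.0,"ry":0.0,"rz":0.0,"claw":-0.3}
    - {"x":0.065,"y":0.219,"z":0.05,"rx":0.0,"ry":0.0,"rz":0.0,"claw":-0.3}
    - {"x":0.065,"y":0.219,"z":0.05,"rx":0.0,"ry":0.0,"rz":0.0,"claw":-0.3}
    - {"x":0.065,"y":0.219,"z":0.05,"rx":0.0,"ry":0.0,"rz":0.0,"claw":-0.3}

```text
time: 20.78
tool_pos: [0.6417, 0.1543, 0.0828]
tool_rot: [3.141, -0.0, 1.375]
contact_force: [-0.3, 0.4, -0.1]
opening: 0.0518
grip_force: 20.0
```

```bash
python3 -c "
from h import *
go(.6422,.1537,.0465)
cyl((.6422,.1537),.12)"
```

```text
pose [0.6417 0.1543 0.0828] [ 3.141 -0.     1.375] t 20.78 shift [-0.0007  0.0007  0.0484] rows>= 1 turn [ 0.0012 -0.0006 -0.0023]
scene at .015: [0.6397 0.1558] lean [ 0.018 -0.016] med 0.0005 top 0.3602
side at .015: [0.6442 0.1543] lean [-0.029 -0.008] med 0.0006 top 0.4437
```

Request:
step_arm:
  steps:
    - {"x":-0.0015,"y":0.0005,"z":0.015,"rx":0.0,"ry":0.0,"rz":0.0,"claw":-0.3}
    - {"x":-0.0015,"y":0.0005,"z":0.028,"rx":0.0,"ry":0.0,"rz":0.0,"claw":-0.3}
    - {"x":-0.0015,"y":0.0005,"z":0.038,"rx":0.0,"ry":0.0,"rz":0.0,"claw":-0.3}
    - {"x":-0.0015,"y":0.0005,"z":0.043,"rx":0.0,"ry":0.0,"rz":0.0,"claw":-0.3}
    - {"x":-0.0015,"y":0.0005,"z":0.046,"rx":0.0,"ry":0.0,"rz":0.0,"claw":-0.3}
    - {"x":-0.0015,"y":0.0005,"z":0.048,"rx":0.0,"ry":0.0,"rz":0.0,"claw":-0.3}
    - {"x":-0.0015,"y":0.0005,"z":0.0485,"rx":0.0,"ry":0.0,"rz":0.0,"claw":-0.3}
    - {"x":-0.0015,"y":0.0005,"z":0.0485,"rx":0.0,"ry":0.0,"rz":0.0,"claw":-0.3}
    - {"x":-0.0015,"y":0.0005,"z":0.0485,"rx":0.0,"ry":0.0,"rz":0.0,"claw":-0.3}

```text
time: 21.63
tool_pos: [0.641, 0.1526, 0.047]
tool_rot: [-3.139, 0.001, 1.374]
contact_force: [-10.3, -2.1, 15.8]
opening: 0.0516
grip_force: 20.0
```

```bash
python3 -c "
from h import *
go(.6422,.1537,.0465)
cyl((.6422,.1537),.09)"
```

```text
pose [0.641  0.1526 0.047 ] [-3.139e+00  1.000e-03  1.374e+00] t 21.63 shift [0.0018 0.0013 0.0007] rows>= 1 turn [-0.0027  0.001  -0.0029]
scene at .015: [0.6391 0.1537] lean [ 0.033 -0.021] med 0.0006 top 0.4058
side at .015: [0.6447 0.1524] lean [-0.098 -0.01 ] med 0.0009 top 0.4078
```

Request:
step_arm:
  steps:
    - {"x":0.0,"y":0.0,"z":-0.0007,"rx":0.0,"ry":0.0,"rz":0.0,"claw":-0.3}
    - {"x":0.0,"y":0.0,"z":-0.0007,"rx":0.0,"ry":0.0,"rz":0.0,"claw":0.2}
    - {"x":0.0,"y":0.0,"z":-0.0007,"rx":0.0,"ry":0.0,"rz":0.0,"claw":0.4}
    - {"x":0.0,"y":0.0,"z":-0.0007,"rx":0.0,"ry":0.0,"rz":0.0,"claw":0.7}
    - {"x":0.0,"y":0.0,"z":-0.0007,"rx":0.0,"ry":0.0,"rz":0.0,"claw":0.7}
    - {"x":0.0,"y":0.0,"z":-0.03,"rx":0.0,"ry":0.0,"rz":0.0,"claw":0.8}
    - {"x":0.0,"y":0.0,"z":-0.08,"rx":0.0,"ry":0.0,"rz":0.0,"claw":0.8}
    - {"x":0.0,"y":0.0,"z":-0.125,"rx":0.0,"ry":0.0,"rz":0.0,"claw":0.8}
    - {"x":0.0,"y":-0.03,"z":-0.15,"rx":0.0,"ry":0.0,"rz":0.0,"claw":0.8}
    - {"x":0.0,"y":-0.08,"z":-0.15,"rx":0.0,"ry":0.0,"rz":0.0,"claw":0.8}
    - {"x":0.0,"y":-0.13,"z":-0.15,"rx":0.0,"ry":0.0,"rz":0.0,"claw":0.8}
    - {"x":0.0,"y":-0.17,"z":-0.15,"rx":0.0,"ry":0.0,"rz":0.0,"claw":0.8}

```text
time: 22.73
tool_pos: [0.5148, 0.1778, 0.1577]
tool_rot: [-3.141, -0.0, 1.374]
contact_force: [0.1, 0.7, 0.4]
opening: 0.0827
grip_force: 0.0
```

Request:
step_arm:
  steps:
    - {"x":0.0,"y":-0.05,"z":0.0,"rx":0.0,"ry":0.0,"rz":0.0,"claw":0.8}
    - {"x":0.0,"y":-0.07,"z":0.0,"rx":0.0,"ry":0.0,"rz":0.0,"claw":0.8}
    - {"x":0.0,"y":-0.07,"z":0.0,"rx":0.0,"ry":0.0,"rz":0.0,"claw":0.8}
    - {"x":0.0,"y":-0.07,"z":0.0,"rx":0.0,"ry":0.0,"rz":0.0,"claw":0.8}
    - {"x":0.0,"y":-0.07,"z":0.0,"rx":0.0,"ry":0.0,"rz":0.0,"claw":0.8}

```text
time: 23.15
tool_pos: [0.4671, 0.1878, 0.158]
tool_rot: [3.14, -0.001, 1.374]
contact_force: [-0.1, 0.9, 0.7]
opening: 0.0825
grip_force: 0.0
```

```bash
python3 -c "
from h import *
for c,h in(((.597,-.0747),.165),((.6125,.0015),.14),((.6275,.0775),.115),((.6422,.1537),.09)): cyl(c,h)
for n in('scene','side'):
    im,d=read_camera(n);cv2.imwrite(f'pics/{n}9.png',im)
    X=cloud(n,d)
    for q in('bottle','night_light'):
        m=nets.masks_of(n,q)
        if m: print(n,q,m[0]['box'],np.nanmedian(X[m[0]['region']],0).round(4))
"
```

```text
scene at .015: [ 0.5956 -0.0741] lean [0.007 0.004] med 0.0007 top 0.1648
side few
scene at .015: [0.6107 0.0018] lean [0.01  0.004] med 0.0007 top 0.1399
side at .015: [0.6009 0.1327] lean [ 0.074 -1.031] med 0.0018 top 0.1406
scene at .015: [0.6252 0.0776] lean [0.015 0.007] med 0.0008 top 0.1148
side at .015: [0.6285 0.0766] lean [-0.023  0.001] med 0.0005 top 0.1162
scene at .015: [0.6396 0.1532] lean [0.028 0.006] med 0.0009 top 0.0898
side at .015: [0.6433 0.1516] lean [-0.03   0.016] med 0.0011 top 0.0904
scene bottle [143.7, 141.9, 167.9, 188.8] [ 0.5845 -0.161   0.0532]
scene night_light [318.7, 232.0, 354.7, 280.7] [0.671  0.2638 0.0527]
side night_light [111.1, 272.4, 156.9, 313.0] [0.6416 0.2699 0.0586]
```

View pics/side9.png

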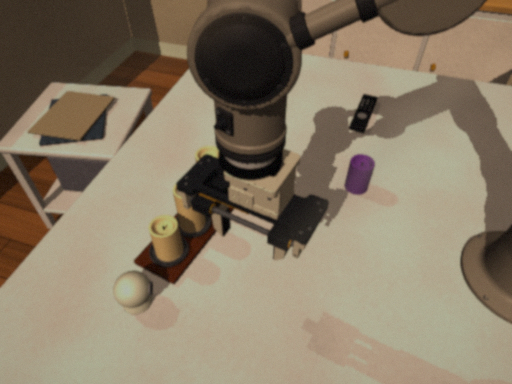

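The side view shows candle_75 in the end dish at (167,245), beside the unmoved night light at (133,290), with the gripper clear. All tops match the dish floor plus candle height, and the centres are within about 3 mm.

```bash
python3 -c "
from h import *
print(robot.hand_in())"
```

```text
the job is handed in; nothing more can be done
None
```

I set the four candles upright in the dishes in height order, tallest by the bottle and shortest by the night light, and handed the job in at about 24 s; the hand-in returned no verdict.

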